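Feed a carrier through the sprung flap of the polishing cabinet

TASK

Take the red push stick by its upright wooden handle and use it to push the wooden carrier block along the trough and in through the orange sprung flap of the blue cabinet, until you feel it press lightly (the push rising some 3 to 5 N above what the sliding took) against the sprung backstop hidden inside; do not ram the backstop towards the end of its travel. Then draw the stick out so that the flap closes with the carrier left resting against the backstop, lay the stick flat on the grey mat it came from, and leave everything else on the bench alone.

Things in the scene. Friction and masses are not known exactly. Their poses are not given: they have to be found in the camera images.
- hatch: Fixed blue polishing cabinet, 270 mm deep, 200 wide, 154 tall, with an open infeed trough in front. Origin: bench level (z = 0), on the sill under the closed flap, on the centre line of trough and tunnel. +x is the push direction, into the cabinet; y across, z up. Above z = 64 mm its front (x = 0) is a plain wall. Place and yaw vary.
- trough_mouth (a point): Open outer end of the trough, on the centre line of its floor: hatch x = -240 mm, z = 4 mm; axes as the hatch's. The trough runs from here to the flap: floor top at z = 4 mm, side guides 6 mm thick with tops at z = 22 mm, 64 mm clear between them. The floor goes on level through the tunnel behind the flap, which is 70 mm wide, 60 mm high and 264 mm deep.
- flap (a joint): Orange flap in the tunnel mouth, 66 wide, 54 high, 4 mm thick, hinged along its top edge at hatch x = 0, z = 60 mm. 0 rad = closed, hanging down; grows as pushed inwards (about 1.1 lying on the carrier, 1.45 at most); cannot swing outwards. A light spring, 0.5 to 2 N at its lower edge, shuts it once the carrier's rear face is over 48 mm inside and the stick is out.
- carrier: Light wooden carrier block with six brass ferrules sunk in its top: 80 mm along its x axis, 58 mm wide (y), 30 mm tall. Origin: centre of its underside. It starts in the trough on the 4 mm floor, its x axis along the push direction. On a 6 mm steel base strip. Slides with about 1 to 5 N of friction (mass 0.28 to 0.56 kg); the flap adds under 2 N.
- backstop (a joint): How far (m) the sprung stop plate hidden in the tunnel is pressed in: 0 untouched, 0.018 end. 600 N/m, no preload. Its place varies and is not told: the carrier meets it with its rear face 57 to 119 mm inside (hatch x). Press it 2 mm or more, never over 13 mm (7.8 N). When the stick draws back, friction keeps the carrier against it, a few mm pressed.
- push_stick: Push stick, 0.14 kg: straight red bar 280 long, 24 wide, 20 mm tall, with an upright dark wooden handle at its rear: 42 long (x), 26 wide (y), from z = 20 to 75 mm, centred at x = -255 mm. Origin: underside of the nose (the pushing end), on the centre line; x points forward out of the nose. Starts lying on the mat, handle nearer the robot.
- stick_grip (a point): Grip point in the middle of the push stick's handle, 54 mm above the stick's underside, 255 mm behind the nose; axes as the stick's.
- mat: Grey mat fixed on the bench, 340 mm along its x, 120 mm along its y, 4 mm thick. Origin: centre of its underside. The stick lies on it at the start, lengthwise, and is to be put back on it.
- glue: White glue bottle with red cap, 56 mm diameter, 130 mm tall, standing on the bench; origin at the base. Leave alone.
- tape: Cardboard roll ring, 90 mm outside, 22 mm tall, lying flat. Leave alone.
- tin: Amber glass jar, 60 mm diameter, 60 mm tall, standing on the cabinet's roof. Leave alone.
- screwdriver: Screwdriver lying on the cabinet's roof. Leave alone.
- blank: Dark wooden blank, 90 x 45 x 45 mm, lying on the bench. Leave alone.
- ferrule: Turned brass ferrule, 36 mm diameter, 34 mm tall, standing on the bench. Leave alone.
Things that resemble listed ones, but are neither listed nor needed, are in the scene too. What is shaped like the carrier but green is not meant.

How it is judged:
By the outcome, as a careful person would: the job done as asked, in the order asked, and still so for the second after the job is handed in, with the robot touching nothing.
It also fails if it takes over 72 s, if anything falls off the work surface, if the arm or the gripper's body presses on something with over 40 N, if the wrist force passes 120 N, or if a joint passes its speed limit or range.

ROBOT

A 7-joint arm with a two-finger parallel gripper is mounted at the origin on the work surface. World frame = base frame: x ahead of the robot, y to its left, z up, the work surface at z = 0. Lengths are in m, angles in degrees, forces in N, time in s.
With the tool pointing down it reaches from about 0.425 to 0.875 m from the base axis. Payload 4.7 kg.
Tool frame: the origin (TCP) lies midway between the tips of the shut fingers; the grasp point (between the pads) lies 19 mm behind it; x points along the fingers, z is the direction in which the jaws open and shut, and the axes are right-handed (so a half turn about x gives the same grasp; the last joint's range is limited). The gripper opens to 87 mm and grips with 3 to 60 N. Pads are 19 mm wide; open, the fingers measure 117 mm over their backs; the gripper's body (75 mm by 190 mm) begins 51 mm behind the grasp point.
Start: joints at [65.094, 18.392, -4.016, 83.108, 1.295, 78.541, -3.26], TCP at [0.282, -0.586, 0.223] pointing down, gripper open.
Joint ranges: [-163.93, 163.93], [-17.29, 119.83], [-79.2, 71.16], [3.27, 140.29], [-89.18, 269.18], [5.43, 117.66], [-154.24, 154.24]. Speed limits (degrees/s): [147.25, 147.25, 180, 180, 180, 180, 180].

INTERFACE

Orientations are given as [roll, pitch, yaw] about the fixed x, y, z axes, in that order (R = Rz(yaw) Ry(pitch) Rx(roll)).
In Python, from workcell import robot gives the robot as it stands.
- The arm moves only by the tool servo_tool, never from a script. Its argument "moves" is a list of rows, each an object of numbers: "tx", "ty", "tz": the shift along the tool's x, y, z in mm; "roll": the turn about the tool's x in degrees; "hand": the finger opening in mm, from 0 to 87. In form: [{"tx": .., "ty": .., "tz": .., "roll": .., "hand": ..}, ...]. A call has 1 to 20 rows; each row shifts and turns the commanded pose from where the row before left it, along the tool's axes as they then stand; what a row does not reach is not made up. A row lasts 1/10 s, in which the tool goes at most 50 mm and 8.59 degrees, less where a joint would pass 70% of its speed; a pose out of reach is approached as far as the arm can. A call with a gripper value outside its range is refused whole. The fingers move at their own pace and stop on an object; the grip force is fixed at half the most. Time passes only in rows, so rows that do not move let the fingers close. It gives the time, the measured TCP pose, the force and the opening at its end, in the units of the state.
- robot.sense(): the state, without advancing time (a new reading comes with each control period).
- robot.get_image(name): name is "scene" or "side" or "wrist"; returns a dict with "img" (384x512x3 uint8, blue, green, red), "range_z" (384x512 float32, m along the optical axis (not along the pixel's ray), 0 where there is no reading), "K" (3x3 intrinsics, pixels), "camera_from_world" (4x4, takes a point from world to camera coordinates). Camera axes: x right, y up, looking along -z (the intrinsics and any distortion apply to the point x, -y, -z); pixel columns grow to the right and rows downward; lengths in m; the calibration is good to about 2 mm. A picture is of the moment at which its call begins.
- robot.finish_job(): hands the job in, once; it reports no verdict.
Trained networks look in a picture, given as the dict that the camera call returned (one of the last four; its "shot" number tells which), for a name from the list of things; names that differ only in an ending like _2 or _b are one class to them, and where a whole thing is asked for, a point or a joint stands for the part that bears it (a point fixed in the world has none). Each returns a list of dicts, best first, with "confidence" (0 to 1); they miss things now and then, are a little off and sometimes report something else, mostly with a low value. They report only what shows in the picture. A call takes as long as a camera call. They do not tell look-alikes from the thing itself.
- robot.cut_out(query, picture): "region" (384x512 bool, what is visible of it).
- robot.place_of(query, picture): "at" ([x, y, z] in m, in world coordinates, good to about 4 mm: a listed point, or the origin of a listed thing).
The state is a dict: "clock": time; "joint_pos": joint angles; "joint_vel": joint speeds; "effort": joint torques, N m; "position": TCP position; "tcp_rot": TCP orientation; "force": force on the tool from outside, world axes, zero at the start; "wrist_torque": the same for the moment, N m; "grip_width": finger opening in m.
Only numpy, scipy, OpenCV 4.12 (cv2) and the standard library are available. Lean on these libraries where they do the work, as an engineer would, in place of code of your own. Each camera call takes 0.05 s, during which the arm holds its last target.

## Working session

There is one attempt and no reset: what is moved stays moved. The work goes in short steps, Python scripts to look and compute and a tool call to move; the robot and the scene stay as the last step left them, time stands still between calls to the robot, and variables do not carry over. Pictures are saved under pics/ and viewed, and the job is handed in when it is done.

Besides the shell and the picture viewer there is one more tool, called after ">>>" as name(argument=value, ...), one argument or row to a line, values as JSON. servo_tool: Moves the arm, as the interface text tells. Its arguments: {"type":"object","properties":{"moves":{"type":"array","items":{"type":"object","properties":{"tx":{"type":"number"},"ty":{"type":"number"},"tz":{"type":"number"},"roll":{"type":"number"},"hand":{"type":"number"}}}}},"required":["moves"]}

```bash
ls; mkdir -p pics
cat > h.py <<'E'
import numpy as np, cv2
from workcell import robot
def world(p,uv):
    u,v=uv; z=p['range_z'][int(v),int(u)]; K=p['K']
    c=np.array([(u-K[0,2])/K[0,0]*z,-(v-K[1,2])/K[1,1]*z,-z,1])
    return (np.linalg.inv(p['camera_from_world'])@c)[:3]
def cloud(p):
    K=p['K'];z=p['range_z'];v,u=np.mgrid[0:z.shape[0],0:z.shape[1]]
    c=np.stack([(u-K[0,2])/K[0,0]*z,-(v-K[1,2])/K[1,1]*z,-z,np.ones_like(z)],-1)
    return (c@np.linalg.inv(p['camera_from_world']).T)[...,:3]
def pix(p,P):
    c=p['camera_from_world']@np.append(P,1); q=p['K']@np.array([c[0],-c[1],-c[2]]); return q[:2]/q[2]
E
python3 - <<'E'
from h import *
s=robot.sense()
for k,v in s.items(): print(k,np.round(v,3))
for n in ['scene','side','wrist']:
    p=robot.get_image(n); cv2.imwrite(f'pics/{n}0.png',p['img'])
    np.savez(f'{n}0.npz',**{k:p[k] for k in ['img','range_z','K','camera_from_world']})
    for q in ['hatch','trough_mouth','carrier','push_stick','stick_grip','mat']:
        for r in robot.place_of(q,p)[:3]: print(n,q,np.round(r['at'],4),round(r['confidence'],2))
E
```

```text
pics
clock 0.0
joint_pos [65.091 18.439 -4.015 83.176  1.296 78.541 -3.26 ]
joint_vel [-0.067 -0.059  0.003  0.12   0.114  0.031 -0.16 ]
effort [ 1.0000e-03 -4.9129e+01 -4.0300e-01 -3.1252e+01 -6.4000e-02  4.4000e-02
  0.0000e+00]
position [ 0.282 -0.585  0.221]
tcp_rot [-176.408   89.889  119.311]
force [ 0.125 -0.068 -0.705]
wrist_torque [-0.035 -0.007  0.039]
grip_width 0.087
scene hatch [0.5748 0.173  0.0011] 0.91
scene trough_mouth [ 0.558  -0.0696  0.0041] 0.69
scene carrier [0.5697 0.0544 0.0057] 0.75
scene carrier [ 0.322   0.2748 -0.0019] 0.63
scene carrier [ 0.3899 -0.0994 -0.0026] 0.62
scene push_stick [ 6.931e-01 -3.293e-01  5.000e-04] 0.76
scene push_stick [0.4387 0.1258 0.0006] 0.57
scene stick_grip [ 0.4382 -0.3497  0.0576] 0.92
scene mat [ 5.513e-01 -3.402e-01  5.000e-04] 0.94
side hatch [0.5757 0.174  0.0008] 0.81
side hatch [ 7.628e-01 -7.640e-02 -1.000e-04] 0.59
side trough_mouth [ 0.5594 -0.068   0.0023] 0.69
side carrier [ 0.3235  0.2736 -0.0027] 0.88
side carrier [0.562  0.0545 0.0046] 0.75
side carrier [ 0.3932 -0.0959  0.0025] 0.63
side push_stick [ 0.6937 -0.3256  0.0022] 0.7
side stick_grip [ 0.4401 -0.3528  0.0586] 0.64
side mat [ 0.5523 -0.3398  0.0009] 0.57
```

View pics/scene0.png

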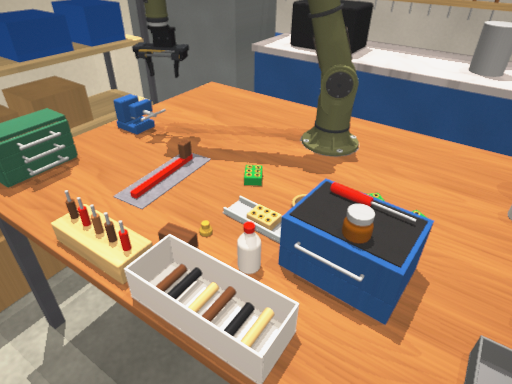

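View pics/side0.png

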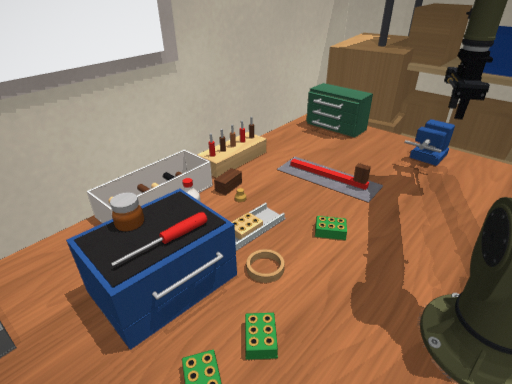

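View pics/wrist0.png

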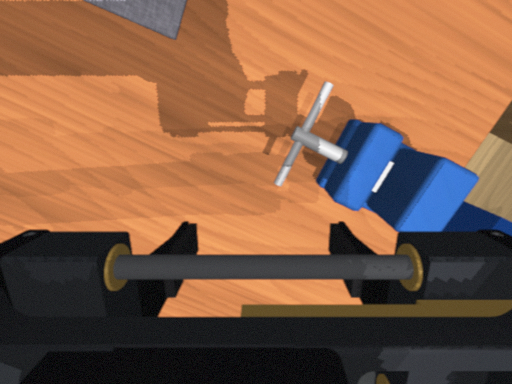

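Run:
```python
from h import *
from scipy.spatial.transform import Rotation as Ro
s=robot.sense(); R=Ro.from_euler('xyz',s['tcp_rot'],degrees=True).as_matrix(); print(np.round(R,3))
for n in ['scene','side']:
    p=dict(np.load(n+'0.npz')); C=cloud(p); im=p['img'].astype(int); b,g,r=im[...,0],im[...,1],im[...,2]
    ok=p['range_z']>0
    X,Y,Z=C[...,0],C[...,1],C[...,2]
    # stick top red
    m=ok&(r>120)&(g<70)&(b<70)&(abs(Z-.024)<.006)&(abs(Y+.34)<.06)&(X>.4)&(X<.75)
    P=C[m][:,:2]; box=cv2.minAreaRect(P.astype(np.float32)*1000); print(n,'stick',m.sum(),box, 'z',np.median(Z[m]))
    vx=cv2.fitLine(P.astype(np.float32),cv2.DIST_L2,0,.01,.01).ravel(); print('  yaw',np.degrees(np.arctan2(vx[1],vx[0])))
    # handle top
    m=ok&(abs(Z-.079)<.006)&(abs(Y+.35)<.05)&(abs(X-.44)<.06)
    if m.sum()>5: print('  handle',m.sum(),cv2.minAreaRect(C[m][:,:2].astype(np.float32)*1000),np.median(Z[m]))
    m=ok&(abs(Z-.154)<.004)&(X>.4)&(X<.75)&(Y>.1)&(Y<.5)
    print('  roof',m.sum(),cv2.minAreaRect(C[m][:,:2].astype(np.float32)*1000),np.median(Z[m]))
    # carrier top z=34 non-orange; near
    m=ok&(Z>.029)&(Z<.042)&(abs(X-.565)<.05)&(Y>-.06)&(Y<.15)
    print('  carr',m.sum(),cv2.minAreaRect(C[m][:,:2].astype(np.float32)*1000),np.median(Z[m]))
    m=ok&(abs(Z-.022)<.003)&(abs(X-.565)<.06)&(Y>-.09)&(Y<.15)
    print('  guides',m.sum(),cv2.minAreaRect(C[m][:,:2].astype(np.float32)*1000))
    m=ok&(abs(Z-.004)<.003)&(abs(X-.565)<.03)&(Y>-.09)&(Y<.15)
    pp=C[m]; print('  floor',m.sum(),pp.min(0) if len(pp) else 0,pp.max(0)if len(pp) else 0)
p=robot.get_image('scene')
for q in ['glue','blank','ferrule','tape','tin','screwdriver','push_stick','mat']:
    for r in robot.place_of(q,p)[:2]: print(q,np.round(r['at'],4),round(r['confidence'],2))
```

```text
[[ 0.     0.901  0.434]
 [-0.     0.434 -0.901]
 [-1.    -0.     0.   ]]
scene stick 352 ((559.7845458984375, -338.18951416015625), (274.300537109375, 24.5797061920166), 5.167784690856934) z 0.023231496081760727
  yaw 4.6537704
  handle 57 ((443.9058837890625, -350.90032958984375), (40.58906555175781, 28.436189651489258), 3.6569807529449463) 0.07780376961290714
  roof 4557 ((585.4677734375, 308.7535400390625), (269.2238464355469, 200.25228881835938), 86.02677154541016) 0.15322505388802304
  carr 408 ((566.8418579101562, 55.72706604003906), (80.04866027832031, 59.95505142211914), 84.7685317993164) 0.033616179478158204
  guides 222 ((567.136962890625, 36.853065490722656), (195.0635528564453, 78.47867584228516), 85.32984161376953)
  floor 247 [ 0.53530525 -0.08975353  0.00101724] [0.59467779 0.11872078 0.00693384]
side stick 264 ((552.8834228515625, -342.73736572265625), (277.3280029296875, 31.590803146362305), 6.198465347290039) z 0.023729575403533487
  yaw 5.245173
  handle 70 ((439.1604309082031, -350.4928894042969), (41.33281707763672, 25.6394100189209), 2.4836320877075195) 0.07829130303667015
  roof 6996 ((581.6967163085938, 308.57659912109375), (269.9721374511719, 202.05059814453125), 85.91307830810547) 0.15432866633039494
  carr 408 ((562.7865600585938, 54.368385314941406), (80.16461944580078, 60.976219177246094), 83.41459655761719) 0.03467175620495189
  guides 226 ((561.5767211914062, 31.034828186035156), (183.8516845703125, 77.83375549316406), 86.0281753540039)
  floor 233 [ 0.54037213 -0.08971132  0.00108539] [0.59235717 0.10553452 0.00691733]
glue [ 0.5551 -0.3447  0.0029] 0.72
glue [0.7227 0.1087 0.    ] 0.7
blank [ 0.7623 -0.0786 -0.0018] 0.8
ferrule [ 0.6877 -0.0535  0.0024] 0.64
tape [0.4381 0.1288 0.0019] 0.57
tin [0.6367 0.3224 0.1533] 0.66
screwdriver [0.5337 0.3198 0.1554] 0.6
push_stick [ 0.6938 -0.3316  0.0044] 0.61
mat [ 5.548e-01 -3.396e-01  4.000e-04] 0.88
mat [ 0.6951 -0.3329  0.0026] 0.28
```

>>> servo_tool(
  moves=[
    {"ty": 15,"tz": -9},
    {"ty": 25,"tz": -15},
    {"ty": 30,"tz": -18},
    {"ty": 30,"tz": -18},
    {"ty": 30,"tz": -18},
    {"ty": 30,"tz": -18},
    {"ty": 30,"tz": -18},
    {"ty": 25,"tz": -14},
    {"ty": 18,"tz": -10,"tx": 20},
    {"ty": 11,"tz": -5,"tx": 30},
    {"roll": 5,"tx": 15},
    {"roll": 5},
    {"roll": 5},
    {"roll": 5.6},
    {},
    {},
  ],
)

```text
validation failed for argument at $.mo...
```

```bash
cat > chk.py <<'E'
from h import *
from scipy.spatial.transform import Rotation as Ro
def st():
    s=robot.sense(); R=Ro.from_euler('xyz',s['tcp_rot'],degrees=True).as_matrix()
    print('t',round(s['clock'],2),'pos',np.round(s['position'],4),'ty head',np.round(np.degrees(np.arctan2(R[1,1],R[0,1])),2),'F',np.round(s['force'],2),'w',round(s['grip_width'],4),'j',np.round(s['joint_pos'],1))
    return s,R
E
python3 - <<'E'
from chk import *
s,R=st(); p=robot.get_image('wrist'); cv2.imwrite('pics/w1.png',p['img'])
for q in ['stick_grip','push_stick']:
    for r in robot.place_of(q,p)[:2]: print(q,np.round(r['at'],4),round(r['confidence'],2))
C=cloud(p); Z=C[...,2]
m=(p['range_z']>0)&(abs(Z-.079)<.006)&(abs(C[...,1]+.35)<.05)&(abs(C[...,0]-.44)<.06)
if m.sum()>5: print('  handle',m.sum(),cv2.minAreaRect(C[m][:,:2].astype(np.float32)*1000),np.median(Z[m]))
E
```

```text
t 1.5 pos [ 0.282  -0.5857  0.2226] ty head 25.72 F [ 0.43  0.25 -0.49] w 0.0873 j [65.1 18.4 -4.  83.1  1.3 78.5 -3.3]
```

View pics/w1.png

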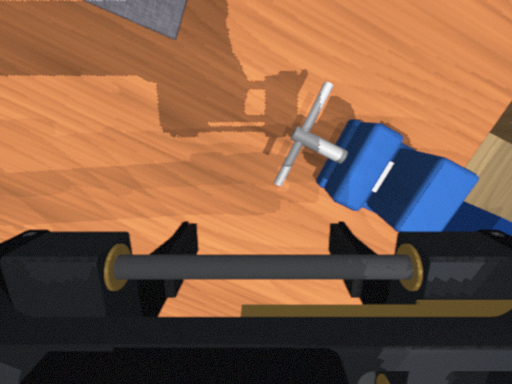

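>>> servo_tool(
  moves=[
    {"tx": 0,"ty": 15,"tz": -9,"roll": 0,"hand": 87},
    {"tx": 0,"ty": 25,"tz": -15,"roll": 0,"hand": 87},
    {"tx": 0,"ty": 30,"tz": -18,"roll": 0,"hand": 87},
    {"tx": 0,"ty": 30,"tz": -18,"roll": 0,"hand": 87},
    {"tx": 0,"ty": 30,"tz": -18,"roll": 0,"hand": 87},
    {"tx": 0,"ty": 30,"tz": -18,"roll": 0,"hand": 87},
    {"tx": 0,"ty": 30,"tz": -18,"roll": 0,"hand": 87},
    {"tx": 0,"ty": 25,"tz": -14,"roll": 0,"hand": 87},
    {"tx": 20,"ty": 18,"tz": -10,"roll": 0,"hand": 87},
    {"tx": 30,"ty": 11,"tz": -5,"roll": 0,"hand": 87},
    {"tx": 15,"ty": 0,"tz": 0,"roll": 5,"hand": 87},
    {"tx": 0,"ty": 0,"tz": 0,"roll": 5,"hand": 87},
    {"tx": 0,"ty": 0,"tz": 0,"roll": 5,"hand": 87},
    {"tx": 0,"ty": 0,"tz": 0,"roll": 5.6,"hand": 87},
    {"tx": 0,"ty": 0,"tz": 0,"roll": 0,"hand": 87},
    {"tx": 0,"ty": 0,"tz": 0,"roll": 0,"hand": 87},
  ],
)

```text
clock: 3.25
position: [0.4401, -0.35, 0.1577]
tcp_rot: [83.5, 90.0, -1.2]
force: [0.1, -0.0, 0.4]
grip_width: 0.0873
```

Run:
```python
from chk import *
s,R=st(); p=robot.get_image('wrist'); cv2.imwrite('pics/w2.png',p['img'])
for q in ['stick_grip','push_stick']:
    for r in robot.place_of(q,p)[:2]: print(q,np.round(r['at'],4),round(r['confidence'],2))
C=cloud(p); Z=C[...,2]
m=(p['range_z']>0)&(abs(Z-.079)<.006)&(abs(C[...,1]+.35)<.05)&(abs(C[...,0]-.44)<.06)
if m.sum()>5: print('  handle',m.sum(),cv2.minAreaRect(C[m][:,:2].astype(np.float32)*1000),np.median(Z[m]))
```

```text
t 3.25 pos [ 0.4401 -0.35    0.1577] ty head 5.3 F [ 0.13 -0.01  0.41] w 0.0873 j [ 46.9  10.7 -12.4 100.4   2.4  69.2 -50.9]
stick_grip [ 0.4457 -0.3555  0.0569] 0.67
  handle 1128 ((441.67047119140625, -351.6646728515625), (41.005615234375, 25.594215393066406), 4.670280456542969) 0.07908313625441951
```

View pics/w2.png

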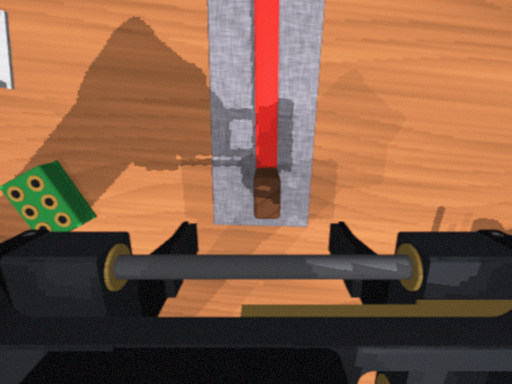

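>>> servo_tool(
  moves=[
    {"tx": 20,"ty": 1.5,"tz": 1.7,"roll": 0.3,"hand": 87},
    {"tx": 30,"ty": 0,"tz": 0,"roll": 0,"hand": 87},
    {"tx": 30,"ty": 0,"tz": 0,"roll": 0,"hand": 87},
    {"tx": 20,"ty": 0,"tz": 0,"roll": 0,"hand": 87},
    {"tx": 12,"ty": 0,"tz": 0,"roll": 0,"hand": 87},
    {"tx": 6,"ty": 0,"tz": 0,"roll": 0,"hand": 87},
    {"tx": 0,"ty": 0,"tz": 0,"roll": 0,"hand": 87},
    {"tx": 0,"ty": 0,"tz": 0,"roll": 0,"hand": 20},
    {"tx": 0,"ty": 0,"tz": 0,"roll": 0,"hand": 10},
    {"tx": 0,"ty": 0,"tz": 0,"roll": 0,"hand": 0},
    {"tx": 0,"ty": 0,"tz": 0,"roll": 0,"hand": 0},
    {"tx": 0,"ty": 0,"tz": 0,"roll": 0,"hand": 0},
    {"tx": 0,"ty": 0,"tz": 0,"roll": 0,"hand": 0},
    {"tx": 0,"ty": 0,"tz": 0,"roll": 0,"hand": 0},
  ],
)

```text
clock: 4.8
position: [0.4414, -0.3525, 0.0396]
tcp_rot: [-32.8, 90.0, -118.0]
force: [0.2, 0.1, 0.4]
grip_width: 0.0389
```

```bash
python3 -c "
from chk import *
st()"
```

```text
t 4.8 pos [ 0.4414 -0.3525  0.0396] ty head 4.82 F [0.16 0.1  0.37] w 0.0389 j [ 46.3  17.9 -12.  106.4   4.4  56.2 -52.7]
```

>>> servo_tool(
  moves=[
    {"tx": 0,"ty": 0,"tz": 0,"roll": 0,"hand": 0},
    {"tx": 0,"ty": 0,"tz": 0,"roll": 0,"hand": 0},
    {"tx": 0,"ty": 0,"tz": 0,"roll": 0,"hand": 0},
    {"tx": 0,"ty": 0,"tz": 0,"roll": 0,"hand": 0},
    {"tx": 0,"ty": 0,"tz": 0,"roll": 0,"hand": 0},
    {"tx": 0,"ty": 0,"tz": 0,"roll": 0,"hand": 0},
    {"tx": 0,"ty": 0,"tz": 0,"roll": 0,"hand": 0},
  ],
)

```text
clock: 5.5
position: [0.4414, -0.3525, 0.0395]
tcp_rot: [-16.7, 90.0, -101.9]
force: [1.3, 0.5, -0.8]
grip_width: 0.026
```

Gripped at 26 mm. Lift.

>>> servo_tool(
  moves=[
    {"tx": -3,"ty": 0,"tz": 0,"roll": 0,"hand": 0},
    {"tx": -8,"ty": 0,"tz": 0,"roll": 0,"hand": 0},
    {"tx": -14,"ty": 0,"tz": 0,"roll": 0,"hand": 0},
    {"tx": -20,"ty": 0,"tz": 0,"roll": 0,"hand": 0},
    {"tx": -20,"ty": 0,"tz": 0,"roll": 0,"hand": 0},
    {"tx": -20,"ty": 0,"tz": 0,"roll": 0,"hand": 0},
    {"tx": -20,"ty": 0,"tz": 0,"roll": 0,"hand": 0},
    {"tx": -15,"ty": 0,"tz": 0,"roll": 0,"hand": 0},
    {"tx": -8,"ty": 0,"tz": 0,"roll": 0,"hand": 0},
    {"tx": 0,"ty": 0,"tz": 0,"roll": 0,"hand": 0},
  ],
)

```text
clock: 6.5
position: [0.4421, -0.353, 0.1691]
tcp_rot: [42.8, 89.9, -42.4]
force: [0.2, 0.4, -1.2]
grip_width: 0.0258
```

Run:
```python
from chk import *
s,R=st()
for n in ['scene','side']:
    p=robot.get_image(n); cv2.imwrite(f'pics/{n}3.png',p['img'])
    C=cloud(p); b,g,r=[p['img'][...,i].astype(int) for i in range(3)]
    m=(p['range_z']>0)&(r>110)&(g<70)&(b<70)&(C[...,2]>.08)&(abs(C[...,1]+.34)<.08)&(C[...,0]>.42)&(C[...,0]<.75)
    d=(C[m]-s['position'])@R   # tool axes
    k=np.polyfit(d[:,1],d[:,0],1); print(m.sum(),'tilt',k,'lat',np.polyfit(d[:,1],d[:,2],1),d.min(0),d.max(0))
```

```text
t 6.5 pos [ 0.4421 -0.353   0.1691] ty head 4.82 F [ 0.23  0.45 -1.17] w 0.0258 j [ 47.   10.5 -12.4  99.3   2.4  70.4 -51.2]
618 tilt [0.00069692 0.02142551] lat [ 0.01071278 -0.01052651] [ 0.01299726 -0.01740183 -0.01819725] [0.03689059 0.25647139 0.00890121]
631 tilt [-0.00716108  0.02409269] lat [ 0.00691384 -0.01046614] [ 0.01408733 -0.02162228 -0.01864475] [0.03677502 0.25390461 0.01132517]
```

View pics/side3.png

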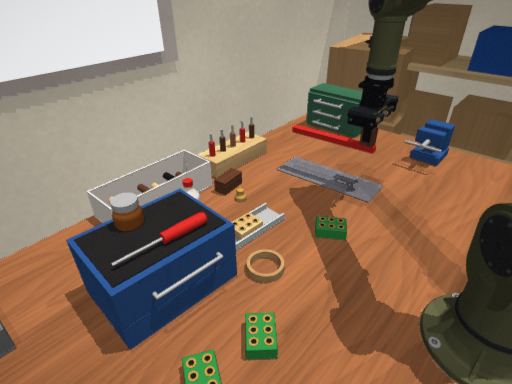

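>>> servo_tool(
  moves=[
    {"tx": 0,"ty": 12,"tz": -9,"roll": 0,"hand": 0},
    {"tx": 0,"ty": 24,"tz": -18,"roll": 0,"hand": 0},
    {"tx": 0,"ty": 28,"tz": -20,"roll": 0,"hand": 0},
    {"tx": 0,"ty": 28,"tz": -20,"roll": -1,"hand": 0},
    {"tx": 0,"ty": 16.4,"tz": -12.3,"roll": -3,"hand": 0},
    {"tx": 0,"ty": 0,"tz": 0,"roll": -5,"hand": 0},
    {"tx": 0,"ty": 0,"tz": 0,"roll": -7,"hand": 0},
    {"tx": 0,"ty": 0,"tz": 0,"roll": -8,"hand": 0},
    {"tx": 0,"ty": 0,"tz": 0,"roll": -8,"hand": 0},
    {"tx": 0,"ty": 0,"tz": 0,"roll": -8,"hand": 0},
    {"tx": 0,"ty": 0,"tz": 0,"roll": -8,"hand": 0},
    {"tx": 0,"ty": 0,"tz": 0,"roll": -8,"hand": 0},
    {"tx": 0,"ty": 0,"tz": 0,"roll": -8,"hand": 0},
    {"tx": 0,"ty": 0,"tz": 0,"roll": -7,"hand": 0},
    {"tx": 0,"ty": 0,"tz": 0,"roll": -5,"hand": 0},
    {"tx": 0,"ty": 0,"tz": 0,"roll": -3.2,"hand": 0},
    {"tx": 0,"ty": 0,"tz": 0,"roll": -2,"hand": 0},
    {"tx": 0,"ty": 0,"tz": 0,"roll": 0,"hand": 0},
    {"tx": 0,"ty": 0,"tz": 0,"roll": 0,"hand": 0},
  ],
)

```text
clock: 8.5
position: [0.5424, -0.2639, 0.1671]
tcp_rot: [159.2, 90.0, 155.2]
force: [0.4, -0.2, -1.7]
grip_width: 0.0258
```

```bash
cat > look.py <<'E'
from chk import *
import sys
O=np.array([.5742,.1740,0]); h=np.radians(86.0); A=np.array([[np.cos(h),np.sin(h),0],[-np.sin(h),np.cos(h),0],[0,0,1]])
def look(tag,cams=('scene','side','wrist')):
    s,R=st(); print('tcp hatch',np.round(A@(s['position']-O)*1000,1))
    for n in cams:
        p=robot.get_image(n); cv2.imwrite(f'pics/{n}{tag}.png',p['img'])
        C=cloud(p); H=(C-O)@A.T; b,g,r=[p['img'][...,i].astype(int) for i in range(3)]
        ok=p['range_z']>0
        zc=s['position'][2]-.035+.020
        m=ok&(r>110)&(g<70)&(b<70)&(abs(C[...,2]-zc)<.008)&(abs(H[...,1])<.06)&(H[...,0]<0.01)&(H[...,0]>-.6)
        d=H[m]
        if len(d)>30:
            bx=cv2.minAreaRect(d[:,:2].astype(np.float32)*1000)
            lo,hi=np.percentile(d[:,0],[1,99]); a=d[d[:,0]>hi-.06]; 
            print(n,'stick',len(d),np.round(bx[0],1),np.round(bx[1],1),round(bx[2],2),'z',np.median(d[:,2]).round(4),'xmin/max',d[:,0].min().round(4),d[:,0].max().round(4),'y front',np.median(a[:,1]).round(4),'z~x',np.polyfit(d[:,0],d[:,2],1).round(4))
        m=ok&(C[...,2]>.029)&(C[...,2]<.042)&(abs(H[...,1])<.04)&(H[...,0]<-.01)&(H[...,0]>-.2)&(g>90)
        d=H[m]
        if len(d)>30: print(n,'carrier x',np.percentile(d[:,0],[1,99]).round(4),'y',np.percentile(d[:,1],[1,99]).round(4))
if __name__=='__main__': look(sys.argv[1])
E
python3 look.py 4
```

```text
t 8.5 pos [ 0.5424 -0.2639  0.1671] ty head 86.02 F [ 0.43 -0.23 -1.74] w 0.0258 j [ 45.9  16.6 -26.9  93.5   7.8  71.8  13.6]
tcp hatch [-439.1    1.1  167.1]
scene stick 436 [-320.2   -2.1] [275.9  22.9] 0.16 z 0.1505 xmin/max -0.4581 -0.1822 y front -0.0043 z~x [0.0015 0.1502]
scene carrier x [-0.1567 -0.0796] y [-0.0303  0.0266]
side stick 486 [-322.1    5. ] [ 25.6 280.4] 89.96 z 0.1514 xmin/max -0.4623 -0.1819 y front 0.0088 z~x [0.0009 0.1507]
side carrier x [-0.1577 -0.0801] y [-0.0251  0.0318]
wrist stick 7443 [-358.3    2.2] [122.5  24. ] 0.18 z 0.152 xmin/max -0.4195 -0.297 y front 0.0022 z~x [-0.0014  0.1515]
```

View pics/scene4.png

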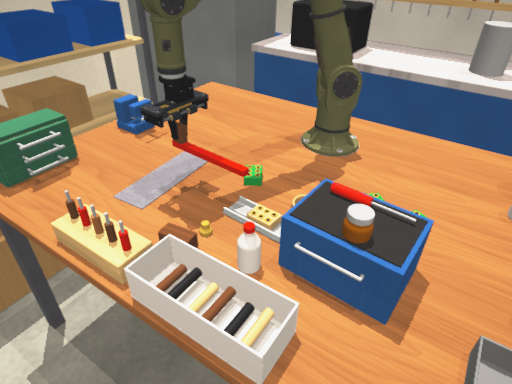

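View pics/wrist4.png

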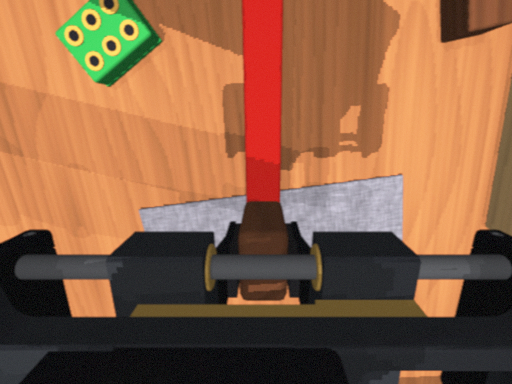

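>>> servo_tool(
  moves=[
    {"tx": 6,"ty": 0,"tz": 1.2,"roll": 0,"hand": 0},
    {"tx": 14,"ty": 0,"tz": 0,"roll": 0,"hand": 0},
    {"tx": 20,"ty": 0,"tz": 0,"roll": 0,"hand": 0},
    {"tx": 20,"ty": 0,"tz": 0,"roll": 0,"hand": 0},
    {"tx": 20,"ty": 0,"tz": 0,"roll": 0,"hand": 0},
    {"tx": 20,"ty": 0,"tz": 0,"roll": 0,"hand": 0},
    {"tx": 12,"ty": 0,"tz": 0,"roll": 0,"hand": 0},
    {"tx": 7,"ty": 0,"tz": 0,"roll": 0,"hand": 0},
    {"tx": 4,"ty": 0,"tz": 0,"roll": 0,"hand": 0},
    {"tx": 0,"ty": 0,"tz": 0,"roll": 0,"hand": 0},
    {"tx": 0,"ty": 0,"tz": 0,"roll": 0,"hand": 0},
  ],
)

```text
clock: 9.75
position: [0.5444, -0.2645, 0.0454]
tcp_rot: [-27.6, 89.9, -31.5]
force: [0.1, -0.2, -0.8]
grip_width: 0.0259
```

```bash
python3 look.py 5
```

```text
t 9.75 pos [ 0.5444 -0.2645  0.0454] ty head 86.02 F [ 0.07 -0.22 -0.81] w 0.0259 j [ 44.5  23.4 -25.6 100.   11.6  59.1  10.8]
tcp hatch [-439.5   -0.8   45.4]
scene stick 431 [-322.5   -2.6] [ 24.9 280.4] 89.97 z 0.0287 xmin/max -0.4627 -0.1823 y front -0.0053 z~x [0.0008 0.0284]
scene carrier x [-0.1579 -0.0792] y [-0.0298  0.0281]
side stick 465 [-321.2    1.8] [274.6  26.9] 0.11 z 0.0295 xmin/max -0.4585 -0.1839 y front 0.0056 z~x [-0.0011  0.0286]
side carrier x [-0.158  -0.0802] y [-0.0255  0.0311]
wrist stick 7437 [-3.585e+02  1.000e-01] [122.6  23.7] 0.09 z 0.0301 xmin/max -0.4198 -0.2972 y front 0.0003 z~x [-0.0026  0.0292]
```

View pics/side5.png

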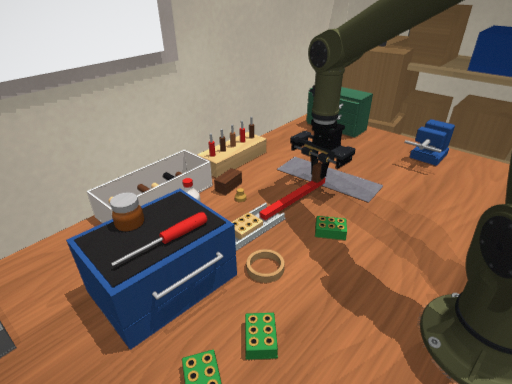

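View pics/scene5.png

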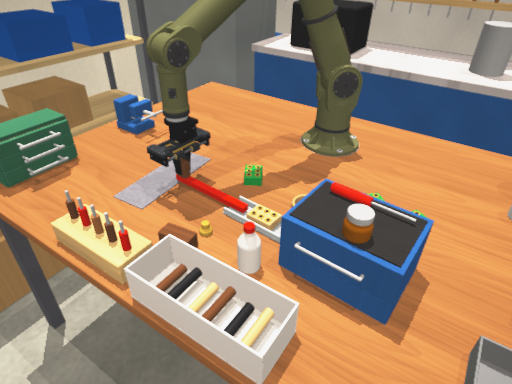

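>>> servo_tool(
  moves=[
    {"tx": 2.5,"ty": 0,"tz": 0,"roll": 0,"hand": 0},
    {"tx": 1.5,"ty": 3,"tz": 0,"roll": 0,"hand": 0},
    {"tx": 0,"ty": 6,"tz": 0,"roll": 0,"hand": 0},
    {"tx": 0,"ty": 6,"tz": 0,"roll": 0,"hand": 0},
    {"tx": 0,"ty": 4,"tz": 0,"roll": 0,"hand": 0},
    {"tx": 0,"ty": 4,"tz": 0,"roll": 0,"hand": 0},
    {"tx": 0,"ty": 4,"tz": 0,"roll": 0,"hand": 0},
    {"tx": 0,"ty": 4,"tz": 0,"roll": 0,"hand": 0},
    {"tx": 0,"ty": 4,"tz": 0,"roll": 0,"hand": 0},
    {"tx": 0,"ty": 4,"tz": 0,"roll": 0,"hand": 0},
    {"tx": 0,"ty": 4,"tz": 0,"roll": 0,"hand": 0},
    {"tx": 0,"ty": 4,"tz": 0,"roll": 0,"hand": 0},
  ],
)

```text
clock: 11.1
position: [0.5471, -0.2171, 0.0406]
tcp_rot: [-60.3, 90.0, -64.3]
force: [-1.3, -2.6, -0.8]
grip_width: 0.0259
```

```bash
cat > f.py <<'E'
from look import *
s,R=st(); print('tcp hatch',np.round(A@(s['position']-O)*1000,1),'nose~',round((A@(s['position']-O))[0]*1000+256.5,1),'Fhatch',np.round(A@np.array(s['force']),2))
E
python3 f.py
```

```text
t 11.1 pos [ 0.5471 -0.2171  0.0406] ty head 86.01 F [-1.26 -2.62 -0.83] w 0.0259 j [ 41.5  22.2 -26.8 102.5  11.6  58.    6.3]
tcp hatch [-3.92e+02 -2.00e-01  4.06e+01] nose~ -135.5 Fhatch [-2.7   1.07 -0.83]
```

>>> servo_tool(
  moves=[
    {"tx": 0,"ty": 6,"tz": 0,"roll": 0,"hand": 0},
    {"tx": 0,"ty": 8,"tz": 0,"roll": 0,"hand": 0},
    {"tx": 0,"ty": 10,"tz": 0,"roll": 0,"hand": 0},
    {"tx": 0,"ty": 10,"tz": 0,"roll": 0,"hand": 0},
    {"tx": 0,"ty": 10,"tz": 0,"roll": 0,"hand": 0},
    {"tx": 0,"ty": 10,"tz": 0,"roll": 0,"hand": 0},
    {"tx": 0,"ty": 8,"tz": 0,"roll": 0,"hand": 0},
    {"tx": 0,"ty": 6,"tz": 0,"roll": 0,"hand": 0},
    {"tx": 0,"ty": 4,"tz": 0,"roll": 0,"hand": 0},
    {"tx": 0,"ty": 4,"tz": 0,"roll": 0,"hand": 0},
    {"tx": 0,"ty": 4,"tz": 0,"roll": 0,"hand": 0},
  ],
)

```text
clock: 12.2
position: [0.5525, -0.1387, 0.0407]
tcp_rot: [-87.2, 89.9, -91.2]
force: [-1.7, -5.3, -0.2]
grip_width: 0.0262
```

```bash
python3 f.py; python3 look.py 6
```

```text
t 12.2 pos [ 0.5525 -0.1387  0.0407] ty head 85.95 F [-1.7  -5.33 -0.24] w 0.0262 j [ 36.1  20.4 -28.9 105.1  11.6  57.3  -1.6]
tcp hatch [-3.135e+02 -2.000e-01  4.070e+01] nose~ -57.0 Fhatch [-5.43  1.33 -0.24]
t 12.2 pos [ 0.5525 -0.1387  0.0407] ty head 85.95 F [-1.7  -5.33 -0.24] w 0.0262 j [ 36.1  20.4 -28.9 105.1  11.6  57.3  -1.6]
tcp hatch [-3.135e+02 -2.000e-01  4.070e+01]
scene stick 495 [-200.4   -2.7] [ 24. 271.] 89.93 z 0.0242 xmin/max -0.3359 -0.0649 y front -0.006 z~x [0.0007 0.0237]
side stick 503 [-204.2    3. ] [260.8  25.3] 0.45 z 0.0249 xmin/max -0.3347 -0.0738 y front 0.0077 z~x [0.0021 0.0245]
wrist stick 7262 [-231.5    0.5] [ 23.5 122.9] 89.9 z 0.0253 xmin/max -0.293 -0.17 y front 0.0009 z~x [-0.0016  0.025 ]
```

View pics/scene6.png

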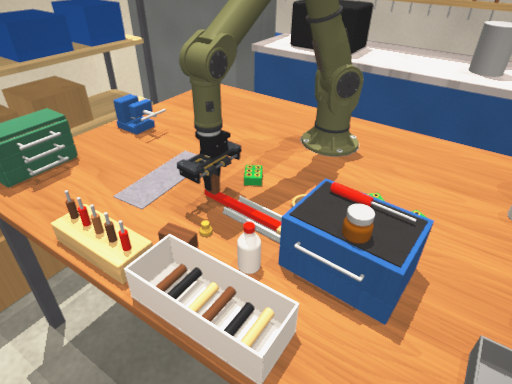

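>>> servo_tool(
  moves=[
    {"tx": 0,"ty": 4,"tz": 0,"roll": 0,"hand": 0},
    {"tx": 0,"ty": 4,"tz": 0,"roll": 0,"hand": 0},
    {"tx": 0,"ty": 4,"tz": 0,"roll": 0,"hand": 0},
    {"tx": 0,"ty": 4,"tz": 0,"roll": 0,"hand": 0},
    {"tx": 0,"ty": 4,"tz": 0,"roll": 0,"hand": 0},
    {"tx": 0,"ty": 4,"tz": 0,"roll": 0,"hand": 0},
    {"tx": 0,"ty": 4,"tz": 0,"roll": 0,"hand": 0},
    {"tx": 0,"ty": 4,"tz": 0,"roll": 0,"hand": 0},
    {"tx": 0,"ty": 4,"tz": 0,"roll": 0,"hand": 0},
    {"tx": 0,"ty": 4,"tz": 0,"roll": 0,"hand": 0},
  ],
)

```text
clock: 13.35
position: [0.5553, -0.0974, 0.0405]
tcp_rot: [-152.3, 90.0, -156.3]
force: [-0.6, -5.0, -0.8]
grip_width: 0.0257
```

```bash
python3 f.py
```

```text
t 13.35 pos [ 0.5553 -0.0974  0.0405] ty head 86.01 F [-0.64 -5.05 -0.79] w 0.0257 j [ 33.1  20.  -30.  105.9  11.7  57.2  -5.8]
tcp hatch [-2.72e+02 -1.00e-01  4.05e+01] nose~ -15.5 Fhatch [-5.08  0.29 -0.79]
```

>>> servo_tool(
  moves=[
    {"tx": 0,"ty": 4,"tz": 0,"roll": 0,"hand": 0},
    {"tx": 0,"ty": 4,"tz": 0,"roll": 0,"hand": 0},
    {"tx": 0,"ty": 4,"tz": 0,"roll": 0,"hand": 0},
    {"tx": 0,"ty": 4,"tz": 0,"roll": 0,"hand": 0},
    {"tx": 0,"ty": 4,"tz": 0,"roll": 0,"hand": 0},
    {"tx": 0,"ty": 4,"tz": 0,"roll": 0,"hand": 0},
    {"tx": 0,"ty": 4,"tz": 0,"roll": 0,"hand": 0},
    {"tx": 0,"ty": 4,"tz": 0,"roll": 0,"hand": 0},
    {"tx": 0,"ty": 4,"tz": 0,"roll": 0,"hand": 0},
    {"tx": 0,"ty": 4,"tz": 0,"roll": 0,"hand": 0},
  ],
)

```text
clock: 14.35
position: [0.5581, -0.0574, 0.0405]
tcp_rot: [-119.0, 90.0, -122.9]
force: [0.2, -3.7, -0.1]
grip_width: 0.0256
```

```bash
python3 f.py
```

```text
t 14.35 pos [ 0.5581 -0.0574  0.0405] ty head 86.02 F [ 0.17 -3.74 -0.06] w 0.0256 j [ 30.   19.8 -31.1 106.3  12.   57.1 -10.2]
tcp hatch [-2.319e+02 -1.000e-01  4.050e+01] nose~ 24.6 Fhatch [-3.72 -0.43 -0.06]
```

>>> servo_tool(
  moves=[
    {"tx": 0,"ty": 3,"tz": 0,"roll": 0,"hand": 0},
    {"tx": 0,"ty": 3,"tz": 0,"roll": 0,"hand": 0},
    {"tx": 0,"ty": 3,"tz": 0,"roll": 0,"hand": 0},
    {"tx": 0,"ty": 3,"tz": 0,"roll": 0,"hand": 0},
    {"tx": 0,"ty": 2,"tz": 0,"roll": 0,"hand": 0},
    {"tx": 0,"ty": 2,"tz": 0,"roll": 0,"hand": 0},
  ],
)

```text
clock: 14.95
position: [0.5592, -0.0416, 0.0405]
tcp_rot: [-114.3, 90.0, -118.3]
force: [-0.9, -4.3, -0.5]
grip_width: 0.0256
```

>>> servo_tool(
  moves=[
    {"tx": 0,"ty": 2,"tz": 0,"roll": 0,"hand": 0},
    {"tx": 0,"ty": 2,"tz": 0,"roll": 0,"hand": 0},
  ],
)

```text
clock: 15.15
position: [0.5595, -0.0377, 0.0405]
tcp_rot: [-112.7, 90.0, -116.7]
force: [-0.2, -4.6, -0.8]
grip_width: 0.0258
```

>>> servo_tool(
  moves=[
    {"tx": 0,"ty": 2,"tz": 0,"roll": 0,"hand": 0},
    {"tx": 0,"ty": 2,"tz": 0,"roll": 0,"hand": 0},
  ],
)

```text
clock: 15.35
position: [0.5598, -0.0337, 0.0405]
tcp_rot: [-109.1, 90.0, -113.1]
force: [-0.1, -3.1, -0.5]
grip_width: 0.0259
```

>>> servo_tool(
  moves=[
    {"tx": 0,"ty": 2,"tz": 0,"roll": 0,"hand": 0},
    {"tx": 0,"ty": 2,"tz": 0,"roll": 0,"hand": 0},
  ],
)

```text
clock: 15.55
position: [0.5599, -0.0294, 0.0404]
tcp_rot: [-176.3, 90.0, 179.8]
force: [0.1, -3.9, -0.1]
grip_width: 0.0257
```

>>> servo_tool(
  moves=[
    {"tx": 0,"ty": 2,"tz": 0,"roll": 0,"hand": 0},
    {"tx": 0,"ty": 2,"tz": 0,"roll": 0,"hand": 0},
  ],
)

```text
clock: 15.75
position: [0.5602, -0.0256, 0.0404]
tcp_rot: [-157.7, 90.0, -161.7]
force: [-0.9, -3.4, -1.2]
grip_width: 0.0257
```

>>> servo_tool(
  moves=[
    {"tx": 0,"ty": 2,"tz": 0,"roll": 0,"hand": 0},
  ],
)

```text
clock: 15.85
position: [0.5604, -0.0236, 0.0405]
tcp_rot: [-148.0, 90.0, -151.9]
force: [-0.6, -3.1, -1.0]
grip_width: 0.026
```

>>> servo_tool(
  moves=[
    {"tx": 0,"ty": 2,"tz": 0,"roll": 0,"hand": 0},
    {"tx": 0,"ty": 2,"tz": 0,"roll": 0,"hand": 0},
  ],
)

```text
clock: 16.05
position: [0.5607, -0.0196, 0.0405]
tcp_rot: [-145.5, 90.0, -149.5]
force: [-0.6, -4.2, -0.6]
grip_width: 0.0257
```

>>> servo_tool(
  moves=[
    {"tx": 0,"ty": 2,"tz": 0,"roll": 0,"hand": 0},
  ],
)

```text
clock: 16.15
position: [0.5609, -0.0176, 0.0405]
tcp_rot: [-128.1, 90.0, -132.1]
force: [-0.2, -3.2, -1.2]
grip_width: 0.0258
```

>>> servo_tool(
  moves=[
    {"tx": 0,"ty": 2,"tz": 0,"roll": 0,"hand": 0},
    {"tx": 0,"ty": 2,"tz": 0,"roll": 0,"hand": 0},
  ],
)

```text
clock: 16.35
position: [0.5612, -0.0137, 0.0405]
tcp_rot: [-121.8, 90.0, -125.8]
force: [-0.9, -3.0, -1.3]
grip_width: 0.0257
```

>>> servo_tool(
  moves=[
    {"tx": 0,"ty": 2,"tz": 0,"roll": 0,"hand": 0},
  ],
)

```text
clock: 16.45
position: [0.5613, -0.0117, 0.0405]
tcp_rot: [-124.7, 90.0, -128.7]
force: [-1.0, -3.8, -1.5]
grip_width: 0.0259
```

>>> servo_tool(
  moves=[
    {"tx": 0,"ty": 2,"tz": 0,"roll": 0,"hand": 0},
    {"tx": 0,"ty": 2,"tz": 0,"roll": 0,"hand": 0},
  ],
)

```text
clock: 16.65
position: [0.5616, -0.0076, 0.0405]
tcp_rot: [-117.0, 90.0, -120.9]
force: [0.5, -3.5, -1.5]
grip_width: 0.0259
```

>>> servo_tool(
  moves=[
    {"tx": 0,"ty": 2,"tz": 0,"roll": 0,"hand": 0},
  ],
)

```text
clock: 16.75
position: [0.5617, -0.0057, 0.0405]
tcp_rot: [-144.0, 90.0, -148.0]
force: [-0.4, -3.8, -2.0]
grip_width: 0.0255
```

>>> servo_tool(
  moves=[
    {"tx": 0,"ty": 2,"tz": 0,"roll": 0,"hand": 0},
    {"tx": 0,"ty": 2,"tz": 0,"roll": 0,"hand": 0},
  ],
)

```text
clock: 16.95
position: [0.562, -0.0017, 0.0405]
tcp_rot: [-150.7, 90.0, -154.6]
force: [0.4, -2.9, -1.7]
grip_width: 0.026
```

>>> servo_tool(
  moves=[
    {"tx": 0,"ty": 2,"tz": 0,"roll": 0,"hand": 0},
  ],
)

```text
clock: 17.05
position: [0.5621, 0.0003, 0.0405]
tcp_rot: [-152.7, 90.0, -156.7]
force: [0.3, -4.0, -1.5]
grip_width: 0.0258
```

>>> servo_tool(
  moves=[
    {"tx": 0,"ty": 2,"tz": 0,"roll": 0,"hand": 0},
    {"tx": 0,"ty": 2,"tz": 0,"roll": 0,"hand": 0},
  ],
)

```text
clock: 17.25
position: [0.5625, 0.0043, 0.0405]
tcp_rot: [-93.9, 90.0, -97.9]
force: [-1.2, -3.6, -1.8]
grip_width: 0.026
```

>>> servo_tool(
  moves=[
    {"tx": 0,"ty": 2,"tz": 0,"roll": 0,"hand": 0},
  ],
)

```text
clock: 17.35
position: [0.5626, 0.0063, 0.0405]
tcp_rot: [-121.1, 90.0, -125.1]
force: [-0.5, -2.8, -1.1]
grip_width: 0.0255
```

>>> servo_tool(
  moves=[
    {"tx": 0,"ty": 2,"tz": 0,"roll": 0,"hand": 0},
    {"tx": 0,"ty": 2,"tz": 0,"roll": 0,"hand": 0},
  ],
)

```text
clock: 17.55
position: [0.5629, 0.0103, 0.0405]
tcp_rot: [-113.4, 90.0, -117.3]
force: [-0.9, -3.6, -1.8]
grip_width: 0.0259
```

>>> servo_tool(
  moves=[
    {"tx": 0,"ty": 2,"tz": 0,"roll": 0,"hand": 0},
  ],
)

```text
clock: 17.65
position: [0.563, 0.0123, 0.0405]
tcp_rot: [-105.5, 90.0, -109.5]
force: [-0.1, -3.6, -1.9]
grip_width: 0.0257
```

>>> servo_tool(
  moves=[
    {"tx": 0,"ty": 2,"tz": 0,"roll": 0,"hand": 0},
    {"tx": 0,"ty": 2,"tz": 0,"roll": 0,"hand": 0},
  ],
)

```text
clock: 17.85
position: [0.5633, 0.0163, 0.0405]
tcp_rot: [-117.3, 90.0, -121.3]
force: [0.0, -4.1, -2.6]
grip_width: 0.026
```

>>> servo_tool(
  moves=[
    {"tx": 0,"ty": 2,"tz": 0,"roll": 0,"hand": 0},
  ],
)

```text
clock: 17.95
position: [0.5634, 0.0183, 0.0405]
tcp_rot: [-108.1, 90.0, -112.1]
force: [0.3, -3.5, -1.5]
grip_width: 0.0256
```

>>> servo_tool(
  moves=[
    {"tx": 0,"ty": 2,"tz": 0,"roll": 0,"hand": 0},
    {"tx": 0,"ty": 2,"tz": 0,"roll": 0,"hand": 0},
  ],
)

```text
clock: 18.15
position: [0.5637, 0.0223, 0.0405]
tcp_rot: [-147.8, 90.0, -151.8]
force: [-0.6, -3.2, -2.2]
grip_width: 0.026
```

>>> servo_tool(
  moves=[
    {"tx": 0,"ty": 2,"tz": 0,"roll": 0,"hand": 0},
  ],
)

```text
clock: 18.25
position: [0.5638, 0.0242, 0.0405]
tcp_rot: [-106.7, 90.0, -110.7]
force: [-0.3, -3.8, -1.8]
grip_width: 0.0256
```

>>> servo_tool(
  moves=[
    {"tx": 0,"ty": 2,"tz": 0,"roll": 0,"hand": 0},
    {"tx": 0,"ty": 2,"tz": 0,"roll": 0,"hand": 0},
  ],
)

```text
clock: 18.45
position: [0.5641, 0.0283, 0.0405]
tcp_rot: [-103.6, 90.0, -107.6]
force: [-0.2, -3.3, -1.0]
grip_width: 0.026
```

>>> servo_tool(
  moves=[
    {"tx": 0,"ty": 2,"tz": 0,"roll": 0,"hand": 0},
  ],
)

```text
clock: 18.55
position: [0.5642, 0.0302, 0.0405]
tcp_rot: [-140.9, 90.0, -144.9]
force: [0.1, -3.4, -2.0]
grip_width: 0.0258
```

>>> servo_tool(
  moves=[
    {"tx": 0,"ty": 2,"tz": 0,"roll": 0,"hand": 0},
    {"tx": 0,"ty": 2,"tz": 0,"roll": 0,"hand": 0},
  ],
)

```text
clock: 18.75
position: [0.5645, 0.0339, 0.0405]
tcp_rot: [-103.4, 90.0, -107.4]
force: [-0.1, -4.4, -1.6]
grip_width: 0.0257
```

>>> servo_tool(
  moves=[
    {"tx": 0,"ty": 2,"tz": 0,"roll": 0,"hand": 0},
  ],
)

```text
clock: 18.85
position: [0.5646, 0.0354, 0.0405]
tcp_rot: [-102.8, 89.9, -106.8]
force: [-1.4, -5.6, -1.1]
grip_width: 0.0256
```

>>> servo_tool(
  moves=[
    {"tx": 0,"ty": 2,"tz": 0,"roll": 0,"hand": 0},
  ],
)

```text
clock: 18.95
position: [0.5647, 0.0369, 0.0405]
tcp_rot: [-101.0, 89.9, -105.0]
force: [-0.7, -7.1, -1.4]
grip_width: 0.0257
```

```bash
python3 f.py
```

```text
t 18.95 pos [0.5647 0.0369 0.0405] ty head 85.98 F [-0.74 -7.14 -1.35] w 0.0257 j [ 21.9  20.8 -33.2 105.5  13.4  57.6 -20.8]
tcp hatch [-1.375e+02 -1.000e-01  4.050e+01] nose~ 119.0 Fhatch [-7.17  0.24 -1.35]
```

>>> servo_tool(
  moves=[
    {"tx": 0,"ty": 0.8,"tz": 0,"roll": 0,"hand": 0},
  ],
)

```text
clock: 19.05
position: [0.5648, 0.0375, 0.0405]
tcp_rot: [-100.8, 89.9, -104.9]
force: [-0.6, -6.7, -0.1]
grip_width: 0.026
```

>>> servo_tool(
  moves=[
    {"tx": 0,"ty": 0,"tz": 0,"roll": 0,"hand": 0},
  ],
)

```text
clock: 19.15
position: [0.5647, 0.0375, 0.0406]
tcp_rot: [-101.4, 89.9, -105.4]
force: [-0.9, -5.7, -0.7]
grip_width: 0.0259
```

>>> servo_tool(
  moves=[
    {"tx": 0,"ty": 0,"tz": 0,"roll": 0,"hand": 0},
  ],
)

```text
clock: 19.25
position: [0.5647, 0.0375, 0.0405]
tcp_rot: [-103.1, 89.9, -107.2]
force: [-0.6, -6.3, -1.0]
grip_width: 0.0256
```

>>> servo_tool(
  moves=[
    {"tx": 0,"ty": 1.2,"tz": 0,"roll": 0,"hand": 0},
  ],
)

```text
clock: 19.35
position: [0.5648, 0.0381, 0.0405]
tcp_rot: [-102.4, 89.9, -106.5]
force: [-1.3, -7.2, -0.6]
grip_width: 0.0257
```

>>> servo_tool(
  moves=[
    {"tx": 0,"ty": 0.2,"tz": 0,"roll": 0,"hand": 0},
  ],
)

```text
clock: 19.45
position: [0.5648, 0.0384, 0.0406]
tcp_rot: [-100.3, 89.9, -104.3]
force: [-1.1, -7.2, -0.0]
grip_width: 0.0259
```

>>> servo_tool(
  moves=[
    {"tx": 0,"ty": -1,"tz": 0,"roll": 0,"hand": 0},
    {"tx": 0,"ty": -2,"tz": 0,"roll": 0,"hand": 0},
    {"tx": 0,"ty": -3,"tz": 0,"roll": 0,"hand": 0},
    {"tx": 0,"ty": -5,"tz": 0,"roll": 0,"hand": 0},
    {"tx": 0,"ty": -8,"tz": 0,"roll": 0,"hand": 0},
    {"tx": 0,"ty": -12,"tz": 0,"roll": 0,"hand": 0},
    {"tx": 0,"ty": -15,"tz": 0,"roll": 0,"hand": 0},
    {"tx": 0,"ty": -15,"tz": 0,"roll": 0,"hand": 0},
    {"tx": 0,"ty": -15,"tz": 0,"roll": 0,"hand": 0},
    {"tx": 0,"ty": -15,"tz": 0,"roll": 0,"hand": 0},
    {"tx": 0,"ty": -15,"tz": 0,"roll": 0,"hand": 0},
    {"tx": 0,"ty": -15,"tz": 0,"roll": 0,"hand": 0},
    {"tx": 0,"ty": -15,"tz": 0,"roll": 0,"hand": 0},
    {"tx": 0,"ty": -15,"tz": 0,"roll": 0,"hand": 0},
    {"tx": 0,"ty": -15,"tz": 0,"roll": 0,"hand": 0},
    {"tx": 0,"ty": -15,"tz": 0,"roll": 0,"hand": 0},
    {"tx": 0,"ty": -12,"tz": 0,"roll": 0,"hand": 0},
    {"tx": 0,"ty": -8,"tz": 0,"roll": 0,"hand": 0},
    {"tx": 0,"ty": -4,"tz": 0,"roll": 0,"hand": 0},
    {"tx": 0,"ty": 0,"tz": 0,"roll": 0,"hand": 0},
  ],
)

```text
clock: 21.45
position: [0.5507, -0.1646, 0.0405]
tcp_rot: [174.4, 90.0, 170.4]
force: [-0.0, -0.8, -1.3]
grip_width: 0.0258
```

```bash
python3 look.py 7
```

```text
t 21.45 pos [ 0.5507 -0.1646  0.0405] ty head 85.98 F [-0.03 -0.79 -1.3 ] w 0.0258 j [ 38.   20.9 -28.2 104.4  11.5  57.5   1.1]
tcp hatch [-3.394e+02 -2.000e-01  4.050e+01]
scene stick 480 [-220.9   -2.9] [ 23.9 275.2] 89.85 z 0.0236 xmin/max -0.3585 -0.0833 y front -0.0061 z~x [-0.0009  0.023 ]
side stick 534 [-222.2    2.7] [280.4  25.6] 0.31 z 0.0245 xmin/max -0.3625 -0.0821 y front 0.0061 z~x [0.0011 0.024 ]
wrist stick 7294 [-257.     0.7] [122.6  23.5] 0.1 z 0.0251 xmin/max -0.3183 -0.1957 y front 0.001 z~x [-0.0033  0.0243]
```

View pics/scene7.png

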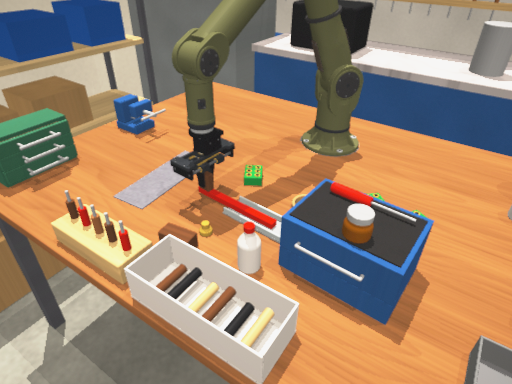

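View pics/wrist7.png

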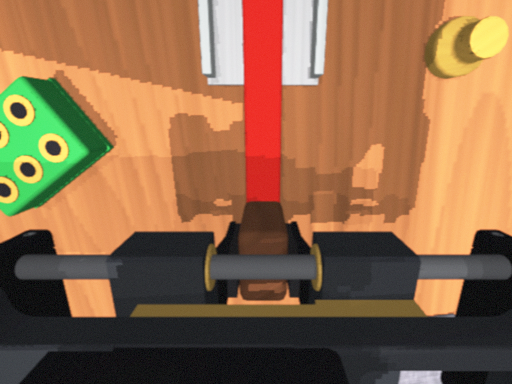

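>>> servo_tool(
  moves=[
    {"tx": 0,"ty": -8,"tz": 0,"roll": 0,"hand": 0},
    {"tx": 0,"ty": -15,"tz": 0,"roll": 0,"hand": 0},
    {"tx": -4,"ty": -18,"tz": 0,"roll": 0,"hand": 0},
    {"tx": -10,"ty": -18,"tz": 0,"roll": 0,"hand": 0},
    {"tx": -16,"ty": -18,"tz": 0,"roll": 0,"hand": 0},
    {"tx": -20,"ty": -15,"tz": 0,"roll": 0,"hand": 0},
    {"tx": -20,"ty": -8,"tz": 0,"roll": 0,"hand": 0},
    {"tx": -20,"ty": 0,"tz": 0,"roll": 0,"hand": 0},
    {"tx": -18,"ty": 0,"tz": 0,"roll": 0,"hand": 0},
    {"tx": -14,"ty": 0,"tz": 0,"roll": 0,"hand": 0},
    {"tx": -6,"ty": 0,"tz": 0,"roll": 0,"hand": 0},
    {"tx": 0,"ty": 0,"tz": 0,"roll": 0,"hand": 0},
  ],
)

```text
clock: 22.8
position: [0.544, -0.2647, 0.1693]
tcp_rot: [-36.7, 89.9, -40.8]
force: [-1.4, 0.5, -1.4]
grip_width: 0.0258
```

>>> servo_tool(
  moves=[
    {"tx": 0,"ty": 0,"tz": 0,"roll": 3,"hand": 0},
    {"tx": 0,"ty": 0,"tz": 0,"roll": 5,"hand": 0},
    {"tx": 0,"ty": 0,"tz": 0,"roll": 7,"hand": 0},
    {"tx": 0,"ty": 0,"tz": 0,"roll": 8,"hand": 0},
    {"tx": 0,"ty": 0,"tz": 0,"roll": 8,"hand": 0},
    {"tx": 0,"ty": 0,"tz": 0,"roll": 8,"hand": 0},
    {"tx": 0,"ty": 0,"tz": 0,"roll": 8,"hand": 0},
    {"tx": 0,"ty": 0,"tz": 0,"roll": 8,"hand": 0},
    {"tx": 0,"ty": 0,"tz": 0,"roll": 8,"hand": 0},
    {"tx": 0,"ty": 0,"tz": 0,"roll": 7,"hand": 0},
    {"tx": 0,"ty": 0,"tz": 0,"roll": 6,"hand": 0},
    {"tx": 0,"ty": 0,"tz": 0,"roll": 3,"hand": 0},
    {"tx": 0,"ty": 0,"tz": 0,"roll": 2,"hand": 0},
    {"tx": 0,"ty": 0,"tz": 0,"roll": 0,"hand": 0},
  ],
)

```text
clock: 24.2
position: [0.543, -0.2637, 0.1671]
tcp_rot: [-116.0, 89.9, 159.0]
force: [-0.7, 0.6, -1.9]
grip_width: 0.0258
```

Run:
```python
from chk import *
s,R=st()
print('to go tool mm',np.round(R.T@(np.array([.4414,-.3525,.0395])-s['position'])*1000,1))
```

```text
t 24.2 pos [ 0.543  -0.2637  0.1671] ty head 5.02 F [-0.7   0.65 -1.87] w 0.0258 j [ 37.4  15.6 -16.7  93.7   4.7  71.6 -65.1]
to go tool mm [ 127.8 -108.7   79.7]
```

>>> servo_tool(
  moves=[
    {"tx": 0,"ty": -10,"tz": 7,"roll": 0,"hand": 0},
    {"tx": 0,"ty": -20,"tz": 15,"roll": 0,"hand": 0},
    {"tx": 0,"ty": -24,"tz": 18,"roll": 0,"hand": 0},
    {"tx": 0,"ty": -24,"tz": 18,"roll": 0,"hand": 0},
    {"tx": 0,"ty": -18,"tz": 13,"roll": 0,"hand": 0},
    {"tx": 0,"ty": -9,"tz": 6,"roll": 0,"hand": 0},
    {"tx": 6,"ty": -3.7,"tz": 2.7,"roll": 0,"hand": 0},
    {"tx": 14,"ty": 0,"tz": 0,"roll": 0,"hand": 0},
    {"tx": 18,"ty": 0,"tz": 0,"roll": 0,"hand": 0},
    {"tx": 18,"ty": 0,"tz": 0,"roll": 0,"hand": 0},
    {"tx": 18,"ty": 0,"tz": 0,"roll": 0,"hand": 0},
    {"tx": 12,"ty": 0,"tz": 0,"roll": 0,"hand": 0},
    {"tx": 5,"ty": 0,"tz": 0,"roll": 0,"hand": 0},
    {"tx": 0,"ty": 0,"tz": 0,"roll": 0,"hand": 0},
  ],
)

```text
clock: 25.6
position: [0.4425, -0.352, 0.0765]
tcp_rot: [-142.8, 89.9, 132.3]
force: [-0.4, 0.3, -1.8]
grip_width: 0.0256
```

Run:
```python
from chk import *
s,R=st()
print('to go tool mm',np.round(R.T@(np.array([.4414,-.3525,.0395])-s['position'])*1000,1))
for n in ['scene','wrist']:
    cv2.imwrite(f'pics/{n}8.png',robot.get_image(n)['img'])
```

```text
t 25.6 pos [ 0.4425 -0.352   0.0765] ty head 5.08 F [-0.35  0.33 -1.84] w 0.0256 j [ 46.6  15.5 -12.3 104.6   3.7  60.4 -52. ]
to go tool mm [37.  -1.1  0.5]
```

View pics/scene8.png

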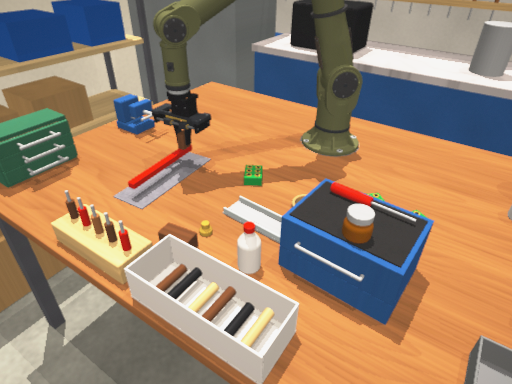

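View pics/wrist8.png

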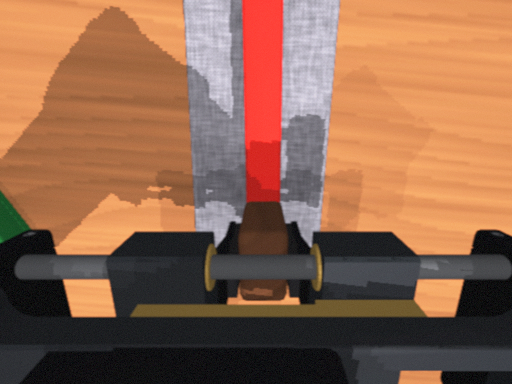

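>>> servo_tool(
  moves=[
    {"tx": 8,"ty": -1,"tz": 0.5,"roll": 0,"hand": 0},
    {"tx": 10,"ty": 0,"tz": 0,"roll": 0,"hand": 0},
    {"tx": 8,"ty": 0,"tz": 0,"roll": 0,"hand": 0},
    {"tx": 5,"ty": 0,"tz": 0,"roll": 0,"hand": 0},
    {"tx": 3,"ty": 0,"tz": 0,"roll": 0,"hand": 0},
    {"tx": 2,"ty": 0,"tz": 0,"roll": 0,"hand": 0},
    {"tx": 0,"ty": 0,"tz": 0,"roll": 0,"hand": 0},
  ],
)

```text
clock: 26.4
position: [0.4415, -0.3535, 0.0414]
tcp_rot: [-125.3, 90.0, 149.8]
force: [-0.2, -0.5, -1.7]
grip_width: 0.0257
```

>>> servo_tool(
  moves=[
    {"tx": 1,"ty": 0,"tz": 0,"roll": 0,"hand": 0},
    {"tx": 0,"ty": 0,"tz": 0,"roll": 0,"hand": 0},
  ],
)

```text
clock: 26.6
position: [0.4416, -0.3536, 0.0408]
tcp_rot: [37.0, 90.0, -48.0]
force: [0.4, -0.2, -2.3]
grip_width: 0.0256
```

>>> servo_tool(
  moves=[
    {"tx": 1,"ty": 0,"tz": 0,"roll": 0,"hand": 0},
    {"tx": 0,"ty": 0,"tz": 0,"roll": 0,"hand": 0},
  ],
)

```text
clock: 26.8
position: [0.4417, -0.3536, 0.0397]
tcp_rot: [47.3, 90.0, -37.7]
force: [0.8, -0.8, -0.4]
grip_width: 0.0259
```

>>> servo_tool(
  moves=[
    {"tx": 0.4,"ty": 0,"tz": 0,"roll": 0,"hand": 0},
    {"tx": 0,"ty": 0,"tz": 0,"roll": 0,"hand": 28},
    {"tx": 0,"ty": 0,"tz": 0,"roll": 0,"hand": 34},
    {"tx": 0,"ty": 0,"tz": 0,"roll": 0,"hand": 60},
    {"tx": 0,"ty": 0,"tz": 0,"roll": 0,"hand": 60},
    {"tx": 0,"ty": 0,"tz": 0,"roll": 0,"hand": 60},
    {"tx": 0,"ty": 0,"tz": 0,"roll": 0,"hand": 60},
    {"tx": 0,"ty": 0,"tz": 0,"roll": 0,"hand": 60},
  ],
)

```text
clock: 27.6
position: [0.4415, -0.3535, 0.0391]
tcp_rot: [-27.5, 90.0, -112.5]
force: [0.7, -0.6, -0.0]
grip_width: 0.0588
```

>>> servo_tool(
  moves=[
    {"tx": -4,"ty": 0,"tz": 0,"roll": 0,"hand": 60},
    {"tx": -10,"ty": 0,"tz": 0,"roll": 0,"hand": 60},
    {"tx": -20,"ty": 0,"tz": 0,"roll": 0,"hand": 60},
    {"tx": -25,"ty": 0,"tz": 0,"roll": 0,"hand": 60},
    {"tx": -30,"ty": 0,"tz": 0,"roll": 0,"hand": 60},
    {"tx": -30,"ty": 0,"tz": 0,"roll": 0,"hand": 60},
    {"tx": -20,"ty": 0,"tz": 0,"roll": 0,"hand": 60},
    {"tx": -10,"ty": 0,"tz": 0,"roll": 0,"hand": 60},
    {"tx": 0,"ty": 0,"tz": 0,"roll": 0,"hand": 60},
    {"tx": 0,"ty": 0,"tz": 0,"roll": 0,"hand": 60},
  ],
)

```text
clock: 28.6
position: [0.4411, -0.3532, 0.1874]
tcp_rot: [-126.9, 89.9, 148.1]
force: [-0.4, 0.3, 0.0]
grip_width: 0.0602
```

Run:
```python
from look import *
s,R=st()
for n in ['scene','side','wrist']:
    p=robot.get_image(n); cv2.imwrite(f'pics/{n}9.png',p['img'])
    C=cloud(p);Z=C[...,2]; b,g,r=[p['img'][...,i].astype(int) for i in range(3)]
    m=(p['range_z']>0)&(r>110)&(g<70)&(b<70)&(abs(Z-.024)<.01)&(abs(C[...,1]+.34)<.08)&(C[...,0]>.4)&(C[...,0]<.75)
    print(n,m.sum(),np.round(cv2.minAreaRect(C[m][:,:2].astype(np.float32)*1000)[0]),'z fit',np.polyfit(C[m][:,0],Z[m],1))
    H=(C-O)@A.T
    m=(p['range_z']>0)&(abs(H[...,1])<.03)&(H[...,0]>-.03)&(H[...,0]<.13)&(Z<.065)&(Z>.005)
    print('  flap pts',m.sum(), H[m].mean(0) if m.sum() else '')
```

```text
t 28.6 pos [ 0.4411 -0.3532  0.1874] ty head 5.02 F [-0.36  0.31  0.05] w 0.0602 j [ 47.1   9.8 -12.4  97.9   2.2  72.6 -50.8]
scene 409 [ 560. -339.] z fit [0.00062706 0.02143556]
  flap pts 0 
side 430 [ 553. -341.] z fit [0.00541104 0.01861138]
  flap pts 0 
wrist 2781 [ 546. -343.] z fit [-0.00030954  0.02443488]
  flap pts 0
```

View pics/side9.png

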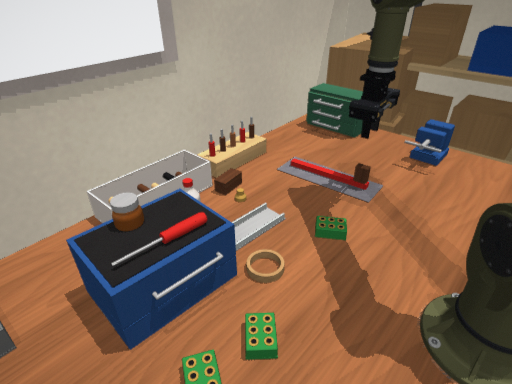

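View pics/wrist9.png

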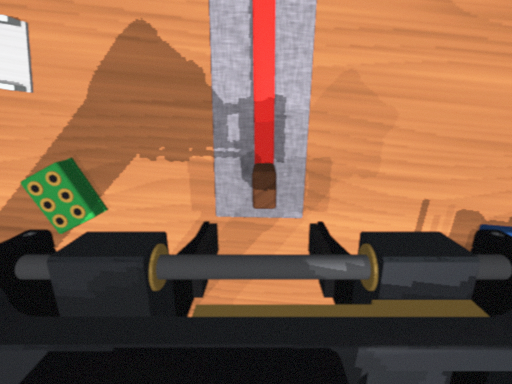

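```bash
python3 -c "
from workcell import robot
print(robot.finish_job())"
```

```text
the job is handed in; nothing more can be done
None
```

I pushed the carrier through the flap until it pressed lightly on the backstop. I then drew the stick out, laid it back on the mat and handed the job in. The clock read about 29 s.

**Push:** Sliding took about 3.6 N. The push rose from there once the carrier's rear face was roughly 114 mm inside. I stopped at about 7.2 N, a rise of about 3.7 N. I estimate the backstop is pressed about 6 mm, well short of 13 mm.

**Last checks:**
- The trough is empty in both bench views.
- The stick lies flat along the mat, its measured position within about 3 mm of where it started, with the gripper open and clear above it.
- In the last pictures the other bench items look as they were at the start.

**Not confirmed:** No camera can see the flap or the carrier inside. That the flap closed and the carrier stayed against the backstop is inferred. The carrier's rear face is well past the 48 mm at which the flap shuts, and the stick came out without any sign of dragging on something.

**Failed or disagreed:**
- My first move call was refused because its rows left out some of the values, so nothing moved.
- The scene and side cameras disagreed by about 4 mm sideways, so I averaged them.

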